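Stack the tray and the matching lid on the paint tub in its wooden holder

ROBOT

A 6-joint arm with a two-finger parallel gripper is mounted at the origin on the work surface. World frame = base frame: x ahead of the robot, y to its left, z up, the work surface at z = 0. Lengths are in m, angles in rad, forces in N, time in s.
With the tool pointing down it reaches from about 0.325 to 0.85 m from the base axis. Payload 4.4 kg.
Tool frame: the origin (TCP) lies midway between the tips of the shut fingers; the grasp point (between the pads) lies 19 mm behind it; z points along the fingers, y is the line along which they close (so a half turn about z gives the same grasp; the last joint's range is limited). The gripper opens to 94 mm and grips with 3 to 60 N. Pads are 16 mm wide; open, the fingers measure 119 mm over their backs; the gripper's body (75 mm by 177 mm) begins 78 mm behind the grasp point.
Start: joints at [1.119, 0.207, 1.542, -0, 1.393, -0.15], TCP at [0.17, 0.549, 0.205] pointing down, gripper open.
Joint ranges: [-2.73, 2.73], [-0.86, 2.22], [0.23, 2.46], [-1.11, 4.25], [0.08, 2.63], [-2.82, 2.82]. Speed limits (rad/s): [2.79, 2.79, 3.14, 3.14, 3.14, 3.14].

INTERFACE

Orientations are given as [roll, pitch, yaw] about the fixed x, y, z axes, in that order (R = Rz(yaw) Ry(pitch) Rx(roll)).
In Python, from plant import bot gives the robot as it stands.
- The arm moves only by the shell command python3 -m crank 'ROWS' [OPENING]. ROWS is JSON, a list of rows, each a list of 6 numbers: the shift along the world's x, y, z as a fraction of full scale, then the turn, a rotation vector about the world's x, y, z as a fraction of full scale. A call has 1 to 10 rows; each row is the pose to reach, as a shift and turn from the pose commanded when the call began; what a row does not reach only later rows make up. Full scale, the value 1, is 100 mm for a shift and 45 degrees for a turn. A row lasts 1/12 s, in which the tool goes at most 41.7 mm and 7.16 degrees, less where a joint would pass 70% of its speed; a pose out of reach is approached as far as the arm can. A call with a number of a shift or a turn outside -1 to 1 is refused whole. A call with a gripper value outside its range is refused whole. OPENING is the opening in per cent of the stroke, from 0 (shut) to 100 (fully open), set as the call begins (- or left out, the last holds). The fingers move at their own pace and stop on an object; the grip force is fixed at half the most. Time passes only in rows, so rows that repeat a pose let the fingers close. It gives the time, the measured TCP pose, the force, the opening and the grip force at its end, in the units of the state.
- bot.read_state(): the state, without advancing time (a new reading comes with each control period).
- bot.camera(name): name is "scene" or "top" or "wrist"; returns a dict with "color" (420x560x3 uint8, blue, green, red), "fx", "fy", "cx", "cy" (pixels), "world_to_cam" (4x4, takes a point from world to camera coordinates); the wrist camera has in their place "tool_from_camera" (4x4, takes a point from camera to tool coordinates, whose origin is the TCP and whose axes are the flange's). Camera axes: x right, y down, z forward; pixel columns grow to the right and rows downward; lengths in m; the calibration is good to about 2 mm. A picture is of the moment at which its call begins: read the wrist's pose just before it. There is no depth.
- bot.hand_in(): hands the job in; it is judged then, once.
Trained networks look in a picture, given as the dict that the camera call returned (one of the last four; its "shot" number tells which), for a name from the list of things; names that differ only in an ending like _2 or _b are one class to them, and where a whole thing is asked for, a point or a joint stands for the part that bears it (a point fixed in the world has none). Each returns a list of dicts, best first, with "score" (0 to 1); they miss things now and then, are a little off and sometimes report something else, mostly with a low value. They report only what shows in the picture. A call takes as long as a camera call. They do not tell look-alikes from the thing itself.
- bot.silhouettes(label, picture): "pixels" (420x560 bool, what is visible of it).
- bot.landmark_of(label, picture): "at" ([x, y, z] in m, in world coordinates, good to about 4 mm: a listed point, or the origin of a listed thing).
The state is a dict: "t": time; "joint_positions": joint angles; "joint_vel": joint speeds; "tau": joint torques, N m; "eef_pos": TCP position; "tool_rot": TCP orientation; "force": force on the tool from outside, world axes, zero at the start; "wrist_torque": the same for the moment, N m; "width": finger opening in m; "finger_force": force on a finger pad.
Only numpy, scipy, OpenCV 4.12 (cv2) and the standard library are available. Lean on these libraries where they do the work, as an engineer would, in place of code of your own. Each camera call takes 0.05 s, during which the arm holds its last target. There are 200 camera calls.

TASK

The blue paint tub already stands in the wooden four-post holder. Set the white mixing tray gently on the tub, square with the holder and wells up, and let go of it; then set the blue lid just as gently (not the orange one) on top of the tray, knob up and centred between the posts. Leave the tub, tray and lid stacked and at rest in the holder.

Things in the scene. Friction and masses are not known exactly. Their poses are not given: they have to be found in the camera images.
- pocket (a point): Centre of the pocket floor of the wooden holder, z up, x and y along the pocket's sides. The holder is fixed, 110 x 110 mm on the table; its pocket floor lies 10 mm above the table. The pocket is 74 x 74 mm inside, open at the top; at each corner stands an L-shaped wooden post, 10 mm thick, up to 78 mm above the pocket floor. Each side is open over 50 mm between the posts, but for a lip 12 mm above the pocket floor, so a finger can come down in the middle of any side.
- tub_mid (a point): Centre (half-way up) of the blue square paint tub with a paper band, 58 x 58 x 50 mm high, flat closed top, about 200 g, loose. It starts standing in the pocket, nearly centred. z up, x and y along its sides.
- tray_mid (a point): Centre (half-way up) of the white square mixing tray with four coloured paint wells on its top, a solid plate 58 x 58 x 20 mm high, about 60 g, lying flat on the table. z up out of the wells, x and y along its sides. Four-fold symmetric: any side may face any side of the holder.
- lid_mid (a point): Centre (half-way up, 18 mm above its underside) of the blue lid: a disc 54 mm across and 10 mm thick with a round knob 24 mm across standing 26 mm above the disc, 36 mm high in all, about 50 g, lying on the table with its knob up. z up through the knob. A lid of the same shape in orange lies near by and is not wanted.
Things that resemble listed ones, but are neither listed nor needed, are in the scene too. Leave any green look-alike of the part that bears tub_mid alone.

How it is judged:
By the outcome, as a careful person would: the job done as asked, in the order asked, and still so for the second after the job is handed in, with the robot touching nothing.
It also fails if it takes over 58 s, if anything falls off the work surface, if the arm or the gripper's body presses on something with over 40 N, if the wrist force passes 120 N, or if a joint passes its speed limit or range.

## Working session

There is one attempt and no reset: what is moved stays moved. The work goes in short steps, Python scripts to look and compute and a shell command to move; the robot and the scene stay as the last step left them, time stands still between calls to the robot, and variables do not carry over. Pictures are saved under pics/ and viewed, at most 10 in all, crops included, and the job is handed in when it is done.

```bash
ls; mkdir -p pics; cat > h.py <<'E'
import numpy as np, cv2
from plant import bot
def ray(p,uv,z):
    W=np.array(p["world_to_cam"]);R=W[:3,:3];t=W[:3,3]
    c=-R.T@t; d=R.T@np.array([(uv[0]-p["cx"])/p["fx"],(uv[1]-p["cy"])/p["fy"],1.])
    return c+d*(z-c[2])/d[2]
def proj(p,X):
    W=np.array(p["world_to_cam"]);q=W[:3,:3]@np.array(X)+W[:3,3]
    return np.array([p["fx"]*q[0]/q[2]+p["cx"],p["fy"]*q[1]/q[2]+p["cy"]])
E
python3 - <<'E'
from h import *
for n in("top","scene"):
    p=bot.camera(n); cv2.imwrite(f"pics/{n}0.png",p["color"])
    for l in("pocket","tub_mid","tray_mid","lid_mid"):
        for d in bot.landmark_of(l,p): print(n,l,round(d["score"],2),np.round(d["at"],4),np.round(proj(p,d["at"])))
        if l!="pocket":
            for d in bot.silhouettes(l,p):
                m=d["pixels"]; v,u=np.nonzero(m); print("  sil",round(d["score"],2),m.sum(),u.mean().round(1),v.mean().round(1),cv2.minAreaRect(np.c_[u,v].astype(np.float32)))
s=bot.read_state();print(s)
E
```

```text
pics
top pocket 0.73 [ 0.5331 -0.1534  0.0058] [353. 249.]
top tub_mid 0.95 [ 0.583  -0.0064  0.0266] [285. 223.]
top tub_mid 0.82 [ 0.5385 -0.2958  0.0251] [423. 248.]
top tub_mid 0.78 [ 0.5333 -0.1488  0.0332] [353. 248.]
top tub_mid 0.71 [ 0.6824 -0.131   0.0258] [344. 178.]
  sil 0.97 1015 421.6 249.4 ((421.34906005859375, 249.4716796875), (29.669878005981445, 36.125823974609375), 74.05460357666016)
  sil 0.87 904 344.0 179.0 ((344.1499938964844, 178.94998168945312), (30.35786247253418, 31.30654525756836), 71.56504821777344)
  sil 0.68 794 230.6 260.7 ((230.4000244140625, 260.8000183105469), (28.621667861938477, 28.621667861938477), 63.43495178222656)
  sil 0.66 846 284.8 222.0 ((284.8000183105469, 221.60000610351562), (29.09295082092285, 30.35786247253418), 18.43494987487793)
  sil 0.57 990 354.4 247.9 ((354.326904296875, 247.86538696289062), (32.35915756225586, 31.770809173583984), 11.309932708740234)
top tray_mid 0.82 [0.5    0.1027 0.0094] [231. 261.]
  sil 0.83 816 230.1 260.4 ((230.20004272460938, 260.4000549316406), (28.621667861938477, 28.621667861938477), 63.434951782226
[... 1068 characters left out ...]
.698484420776367), 45.0)
{'t': 0.8, 'joint_positions': array([ 1.11951502e+00,  2.06549643e-01,  1.54148521e+00,  3.61355229e-06,
        1.39349923e+00, -1.50493407e-01]), 'joint_vel': array([-0.00034509,  0.00113775, -0.00041608, -0.00014706, -0.00074372,
        0.00064532]), 'tau': array([-2.62070434e-04, -3.70823729e+01, -2.81748569e+01,  7.00842286e-02,
        2.72099278e-02, -1.43943549e-05]), 'eef_pos': array([0.17036896, 0.54919508, 0.20548233]), 'tool_rot': array([3.14153421e+00, 5.26492055e-06, 2.84080411e+00]), 'force': array([ 0.73854623, -1.11825103,  0.02097756]), 'wrist_torque': array([-0.00784888,  0.01699049, -0.03990166]), 'finger_force': 0.0, 'width': 0.0936237991472482}
```

View pics/top0.png

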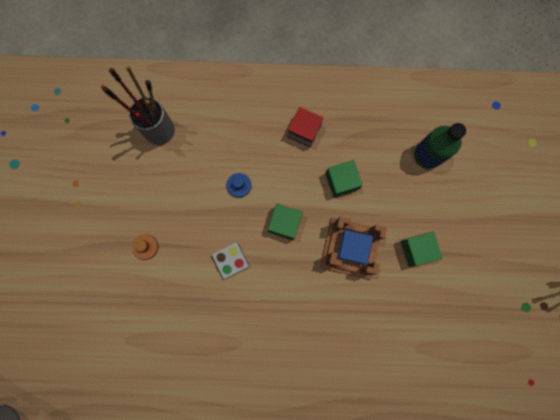

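View pics/scene0.png

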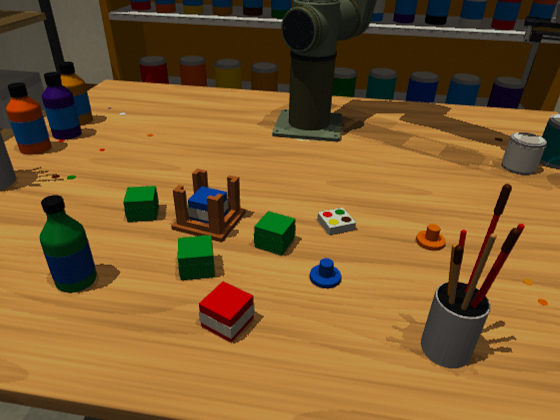

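The top view shows the tray at (231,261), the only white plate. The blue lid is at (239,185), with the orange one at (145,246) as the look-alike. The holder with the blue tub is at (355,247). The green tubs at (285,222), (344,179) and (421,249) and the red one at (305,127) should be left alone. Next I'll check the choice in a crop and get the yaws.

```bash
python3 - <<'E'
from h import *
p=bot.camera("top"); c=p["color"]
cv2.imwrite("pics/crop.png",cv2.resize(c[160:290,125:395],None,fx=2.9,fy=2.9,interpolation=cv2.INTER_CUBIC))
hsv=cv2.cvtColor(c,cv2.COLOR_BGR2HSV)
def rect(m,z,name):
    v,u=np.nonzero(m);
    r=cv2.boxPoints(cv2.minAreaRect(np.c_[u,v].astype(np.float32)))
    P=np.array([ray(p,q,z) for q in r]); e=P[1]-P[0]; f=P[2]-P[1]
    print(name,P.mean(0).round(4),np.hypot(*e[:2]).round(3),np.hypot(*f[:2]).round(3),"yaw mod90",np.degrees(np.arctan2(e[1],e[0]))%90)
rect(bot.silhouettes("tray_mid",p)[0]["pixels"],.02,"tray")
b=(hsv[...,0]>100)&(hsv[...,0]<130)&(hsv[...,1]>120)&(hsv[...,2]>50)
m=np.zeros_like(b);m[215:285,320:395]=1; rect(b&m,.06,"tub")
m[:]=0;m[160:210,215:265]=1; rect(b&m,.015,"lid")
w=bot.camera("wrist");print(np.round(w["tool_from_camera"],3),w["fx"],w["cx"],w["cy"])
E
```

```text
tray [0.502  0.1042 0.02  ] 0.058 0.059 yaw mod90 28.472013292708517
tub [ 0.5344 -0.1479  0.06  ] 0.059 0.059 yaw mod90 77.02125927252187
lid [0.6631 0.0954 0.015 ] 0.047 0.048 yaw mod90 1.7551788722924329
[[-0.    -0.962 -0.272  0.08 ]
 [ 1.    -0.     0.001 -0.   ]
 [-0.001 -0.272  0.962 -0.18 ]
 [ 0.     0.     0.     1.   ]] 353.54227429925044 274.0752960475089 207.69230980535104
```

View pics/crop.png

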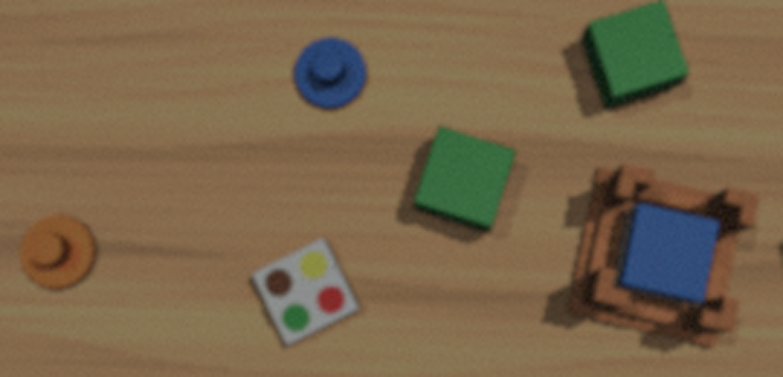

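The crop confirms the choice: tray at (305,292), blue lid at (330,72), holder at (670,255). Going above the tray.

```bash
python3 -m crank '[[0.66,-0.89,0,0,0,-0.196],[0.66,-0.89,0,0,0,-0.196],[0.66,-0.89,0,0,0,-0.196]]' 100
python3 -m crank '[[0.66,-0.89,0,0,0,-0.196],[0.66,-0.89,0,0,0,-0.196],[0.66,-0.89,0,0,0,-0.196]]'
python3 -m crank '[[0.66,-0.89,0,0,0,-0.196],[0.66,-0.89,0,0,0,-0.196],[0.66,-0.89,0,0,0,-0.196]]'
python3 -m crank '[[0.66,-0.89,0,0,0,-0.196],[0.66,-0.89,0,0,0,-0.196],[0.66,-0.89,0,0,0,-0.196]]'
python3 -m crank '[[0.66,-0.89,-0.4,0,0,-0.196],[0.66,-0.89,-0.4,0,0,-0.196],[0.66,-0.89,-0.4,0,0,-0.196],[0.66,-0.89,-0.4,0,0,-0.196]]'
cat >> h.py <<'E'
from scipy.spatial.transform import Rotation as Ro
def wrist():
    s=bot.read_state(); p=bot.camera("wrist"); T=np.eye(4)
    T[:3,:3]=Ro.from_euler("xyz",s["tool_rot"]).as_matrix(); T[:3,3]=s["eef_pos"]
    p["world_to_cam"]=np.linalg.inv(T@np.array(p["tool_from_camera"])); return s,p
def rect(p,m,z,name):
    m=m.astype(np.uint8); cs,_=cv2.findContours(m,cv2.RETR_EXTERNAL,cv2.CHAIN_APPROX_NONE)
    c=max(cs,key=cv2.contourArea)[:,0].astype(float)
    P=np.array([ray(p,q,z)[:2] for q in c]).astype(np.float32)*1000
    r=cv2.minAreaRect(P); print(name,np.round(r[0],1),np.round(r[1],1),"yaw90 %.1f"%(r[2]%90),"circ",cv2.minEnclosingCircle(P)); return c
E
python3 - <<'E'
from h import *
s,p=wrist(); print(s["t"],s["eef_pos"],s["tool_rot"]); cv2.imwrite("pics/w1.png",p["color"])
for d in bot.silhouettes("tray_mid",p)[:2]: rect(p,d["pixels"],.02,"tray %.2f"%d["score"])
for d in bot.landmark_of("tray_mid",p)[:2]: print(d)
E
```

```text
t: 1.2
eef_pos: [0.2373, 0.4582, 0.2052]
tool_rot: [-3.141, 0.001, 2.686]
force: [0.0, -0.0, -0.3]
width: 0.0939
finger_force: 0.0
t: 1.45
eef_pos: [0.3038, 0.3687, 0.2056]
tool_rot: [-3.142, 0.001, 2.531]
force: [0.2, 1.0, 0.2]
width: 0.0939
finger_force: 0.0
t: 1.7
eef_pos: [0.37, 0.2796, 0.2058]
tool_rot: [3.141, 0.001, 2.376]
force: [0.6, 0.3, 0.3]
width: 0.0941
finger_force: 0.0
t: 1.95
eef_pos: [0.4362, 0.1904, 0.2059]
tool_rot: [3.141, 0.002, 2.222]
force: [-0.8, -0.3, 0.6]
width: 0.094
finger_force: 0.0
t: 2.28
eef_pos: [0.5019, 0.0994, 0.1632]
tool_rot: [-3.139, 0.001, 2.065]
force: [-1.5, 0.0, -0.0]
width: 0.094
finger_force: 0.0
2.2833 [0.50192512 0.09943858 0.16322374] [-3.13871203e+00  1.09376463e-03  2.06533902e+00]
tray 0.61 [500.9 107.5] [59.  59.2] yaw90 28.4 circ ((500.90936279296875, 106.49227142333984), 39.54924392700195)
{'at': [0.5005, 0.1065, 0.0108], 'score': 0.96}
```

View pics/w1.png

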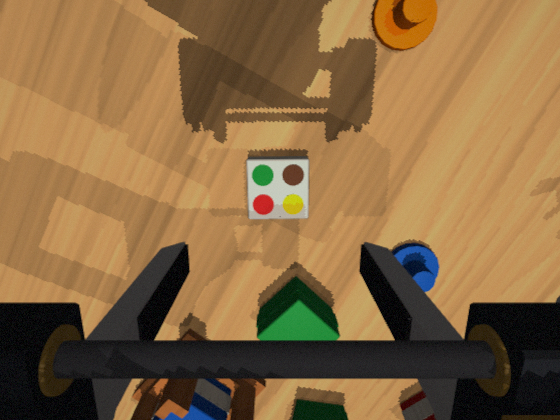

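The wrist view shows the tray at (278,188), square between the fingers, with the blue lid at (414,265) and the orange lid clear. Descending.

```bash
python3 -m crank '[[0,0.03,-0.4,0,0,0],[0,0.03,-0.8,0,0,0],[0,0.03,-1,0,0,0],[0,0.03,-1,0,0,0],[0,0.03,-1,0,0,0],[0,0.03,-1,0,0,0]]'
python3 - <<'E'
from h import *
s,p=wrist(); print(s["t"],s["eef_pos"],s["tool_rot"])
for d in bot.silhouettes("tray_mid",p)[:1]: rect(p,d["pixels"],.02,"tray %.2f"%d["score"])
E
```

```text
t: 2.93
eef_pos: [0.5018, 0.1082, 0.0676]
tool_rot: [3.138, 0.001, 2.073]
force: [0.6, 0.6, -0.3]
width: 0.0939
finger_force: 0.0
2.9333 [0.50181313 0.108188   0.06755227] [3.13822866e+00 1.46596796e-03 2.07258639e+00]
```

```bash
python3 -m crank '[[0,-0.01,-0.3,0,0,0],[0,-0.01,-0.5,0,0,0],[0,-0.01,-0.63,0,0,0],[0,-0.01,-0.63,0,0,0],[0,-0.01,-0.63,0,0,0]]'
python3 -m crank '[[0,0,0,0,0,0],[0,0,0,0,0,0],[0,0,0,0,0,0],[0,0,0,0,0,0],[0,0,0,0,0,0],[0,0,0,0,0,0],[0,0,0,0,0,0],[0,0,0,0,0,0]]' 40
```

```text
t: 3.45
eef_pos: [0.5012, 0.1063, 0.0034]
tool_rot: [3.14, 0.001, 2.071]
force: [-0.3, -0.1, -0.0]
width: 0.0937
finger_force: 0.0
t: 4.12
eef_pos: [0.5007, 0.1062, 0.0028]
tool_rot: [3.141, 0.0, 2.071]
force: [-0.5, 0.4, 3.1]
width: 0.0579
finger_force: 30.0
```

```bash
python3 -m crank '[[0,0,0.2,0,0,0],[0,0,0.6,0,0,0],[0,0,1,0,0,0],[0,0,1,0,0,0]]'
python3 -m crank '[[0.03,-0.4,0.3,0,0,-0.12],[0.03,-0.88,0.6,0,0,-0.23],[0.03,-0.88,0.9,0,0,-0.23],[0.03,-0.88,0.9,0,0,-0.23]]'
python3 -m crank '[[0.03,-0.88,0,0,0,-0.23],[0.03,-0.88,0,0,0,-0.23],[0.03,-0.88,0,0,0,-0.23]]'
python3 -m crank '[[0.03,-0.88,0,0,0,-0.23],[0.03,-0.88,0,0,0,-0.23],[0.03,-0.88,0,0,0,-0.23]]'
python3 -m crank '[[0.03,-0.88,0,0,0,-0.23],[0.03,-0.88,0,0,0,-0.23],[0.03,-0.88,0,0,0,-0.23],[0.03,-0.88,0,0,0,-0.23],[0.03,-0.88,0,0,0,-0.23],[0.03,-0.88,0,0,0,-0.23]]'
python3 - <<'E'
from h import *
s,p=wrist(); print(s["t"],s["eef_pos"],s["tool_rot"],s["width"]); cv2.imwrite("pics/w2.png",p["color"])
hsv=cv2.cvtColor(p["color"],cv2.COLOR_BGR2HSV)
b=(hsv[...,0]>100)&(hsv[...,0]<130)&(hsv[...,1]>120)&(hsv[...,2]>110)
rect(p,b,.06,"tub top")
for l in("pocket","tub_mid","tray_mid"):
    for d in bot.landmark_of(l,p)[:3]: print(l,d,proj(p,d["at"]).round())
print(proj(p,[.534,-.148,.06]))
E
```

```text
t: 4.45
eef_pos: [0.5066, 0.1066, 0.1102]
tool_rot: [3.128, 0.007, 2.071]
force: [1.4, -0.1, 0.1]
width: 0.0578
finger_force: 30.0
t: 4.78
eef_pos: [0.5073, 0.0148, 0.1984]
tool_rot: [3.132, 0.006, 1.887]
force: [2.6, 0.5, 0.6]
width: 0.058
finger_force: 30.0
t: 5.03
eef_pos: [0.5066, -0.0749, 0.1922]
tool_rot: [3.142, 0.003, 1.704]
force: [0.3, 0.8, 0.4]
width: 0.0578
finger_force: 30.0
t: 5.28
eef_pos: [0.5093, -0.1629, 0.1916]
tool_rot: [-3.141, 0.003, 1.523]
force: [0.3, 0.5, -0.1]
width: 0.0576
finger_force: 30.0
t: 5.78
eef_pos: [0.5122, -0.2439, 0.1916]
tool_rot: [-3.14, -0.001, 1.351]
force: [0.2, 0.0, -0.2]
width: 0.0574
finger_force: 30.0
5.7833 [ 0.51218106 -0.2438941   0.19164741] [-3.14011362e+00 -1.38113700e-03  1.35051248e+00] 0.05739461093426603
tub top [ 536.1 -136.1] [31.6 56.9] yaw90 77.4 circ ((536.3211669921875, -136.07302856445312), 31.485071182250977)
tub_mid {'at': [0.5356, -0.1495, 0.0375], 'score': 0.97} [277.  87.]
tub_mid {'at': [0.6821, -0.1279, 0.0236], 'score': 0.69} [432.  25.]
tray_mid {'at': [0.5118, -0.2458, 0.1971], 'score': 0.68} [275. 265.]
[275.32874471  84.30987227]
```

View pics/w2.png

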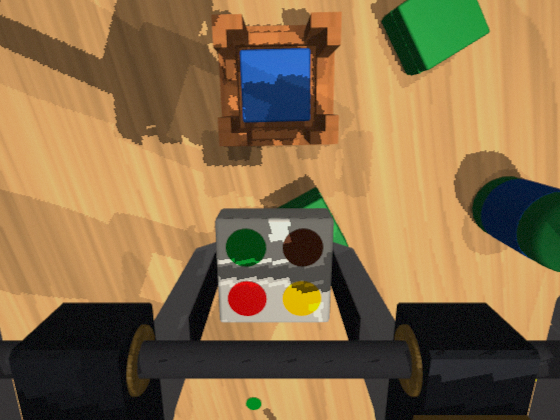

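The tray is held squarely at (275,265). The holder with the tub is at (277,85) and looks square in this view. Refining the tub/holder position, with an overlay of the posts for checking.

```bash
python3 - <<'E'
from h import *
s,p=wrist(); c=p["color"]; print(s["eef_pos"],s["tool_rot"])
hsv=cv2.cvtColor(c,cv2.COLOR_BGR2HSV)
b=(hsv[...,0]>100)&(hsv[...,0]<130)&(hsv[...,1]>120)&(hsv[...,2]>40); b[:,:200]=0;b[:,350:]=0;b[170:]=0
rect(p,b,.06,"tub top")
v=c.copy(); a=np.radians(-12.7); ex=np.array([np.cos(a),np.sin(a)]);ey=np.array([-ex[1],ex[0]])
for h,col in((.047,(0,255,0)),(.037,(0,255,255))):
    q=[proj(p,[*(np.array([.535,-.149])+h*i*ex+h*j*ey),.088]) for i,j in((1,1),(1,-1),(-1,-1),(-1,1))]
    cv2.polylines(v,[np.int32(np.round(q))],1,col,1)
cv2.imwrite("pics/w3.png",cv2.resize(v[0:170,180:380],None,fx=3.5,fy=3.5))
E
```

```text
[ 0.51255256 -0.24440036  0.19248192] [-3.14155396e+00 -2.23153125e-04  1.35063828e+00]
tub top [ 533.8 -149.1] [57.3 57.6] yaw90 78.9 circ ((533.9534301757812, -149.17678833007812), 39.337860107421875)
```

View pics/w3.png

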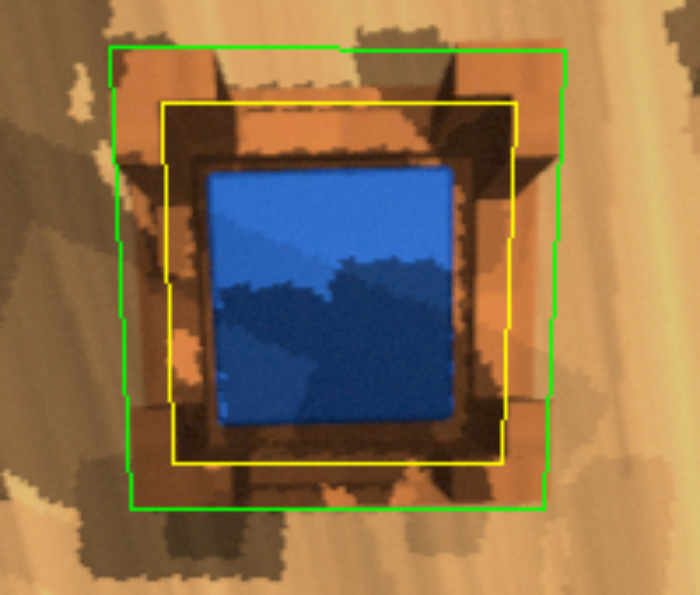

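```bash
python3 -m crank '[[0.11,0.4,0,0,0,0],[0.22,0.8,0,0,0,0],[0.22,0.95,0,0,0,0],[0.22,0.95,0,0,0,0],[0.22,0.95,0,0,0,0],[0.22,0.95,0,0,0,0]]'
python3 -m crank '[[0,0,-0.3,0,0,0],[0,0,-0.6,0,0,0],[0,0,-0.8,0,0,0],[0,0,-0.9,0,0,0],[0,0,-0.9,0,0,0],[0,0,-0.9,0,0,0],[0,0,-0.9,0,0,0]]'
```

```text
t: 6.53
eef_pos: [0.5343, -0.1515, 0.1926]
tool_rot: [3.141, 0.001, 1.349]
force: [0.4, 0.6, -0.9]
width: 0.0574
finger_force: 30.0
t: 7.12
eef_pos: [0.5356, -0.152, 0.1041]
tool_rot: [3.139, 0.001, 1.348]
force: [0.2, -0.3, 0.0]
width: 0.0575
finger_force: 30.0
```

```bash
python3 -m crank '[[-0.01,0.03,0,0,0,0],[-0.01,0.03,-0.06,0,0,0],[-0.01,0.03,-0.12,0,0,0],[-0.01,0.03,-0.18,0,0,0],[-0.01,0.03,-0.24,0,0,0],[-0.01,0.03,-0.28,0,0,0],[-0.01,0.03,-0.32,0,0,0],[-0.01,0.03,-0.35,0,0,0],[-0.01,0.03,-0.35,0,0,0],[-0.01,0.03,-0.35,0,0,0]]'
```

```text
t: 7.95
eef_pos: [0.5333, -0.1478, 0.0672]
tool_rot: [-3.141, -0.0, 1.349]
force: [0.3, -0.4, -0.5]
width: 0.0577
finger_force: 30.0
```

```bash
python3 -m crank '[[0,0,-0.01,0,0,0],[0,0,-0.02,0,0,0],[0,0,-0.03,0,0,0],[0,0,-0.03,0,0,0],[0,0,-0.03,0,0,0]]'
```

```text
t: 8.37
eef_pos: [0.5333, -0.1478, 0.0644]
tool_rot: [-3.142, -0.0, 1.349]
force: [0.1, -0.7, -0.6]
width: 0.0577
finger_force: 30.0
```

```bash
python3 -m crank '[[0.01,-0.01,-0.005,0,0,0],[0.01,-0.01,-0.01,0,0,0],[0.01,-0.01,-0.015,0,0,0],[0.01,-0.01,-0.015,0,0,0],[0.01,-0.01,-0.015,0,0,0]]'
```

```text
t: 8.78
eef_pos: [0.5343, -0.1488, 0.0629]
tool_rot: [-3.141, -0.0, 1.348]
force: [0.1, 0.2, -0.6]
width: 0.0577
finger_force: 30.0
```

```bash
python3 -m crank '[[0,0,-0.004,0,0,0],[0,0,-0.008,0,0,0],[0,0,-0.008,0,0,0],[0,0,-0.008,0,0,0]]'
```

```text
t: 9.12
eef_pos: [0.5344, -0.1488, 0.0628]
tool_rot: [-3.142, 0.0, 1.349]
force: [-2.6, 1.2, 5.4]
width: 0.0579
finger_force: 30.0
```

Contact is light (about 5 N). Releasing and backing straight up.

```bash
python3 -m crank '[[0,0,0,0,0,0],[0,0,0,0,0,0],[0,0,0,0,0,0],[0,0,0,0,0,0],[0,0,0,0,0,0]]' 90
python3 -m crank '[[0,0,0.1,0,0,0],[0,0,0.3,0,0,0],[0,0,0.6,0,0,0],[0,0,1,0,0,0],[0,0,1,0,0,0]]'
python3 -m crank '[[0.11,0.2,0.3,0,0,0],[0.21,0.4,0.3,0,0,0],[0.32,0.59,0.3,0,0,0],[0.32,0.59,0.3,0,0,0]]'
python3 -m crank '[[0.11,0.4,0,0,0,0],[0.22,0.8,0,0,0,0],[0.32,0.89,0,0,0,0],[0.32,0.89,0,0,0,0],[0.32,0.89,0,0,0,0],[0.32,0.89,0,0,0,0]]'
python3 - <<'E'
from h import *
s,p=wrist(); print(s["t"],s["eef_pos"],s["tool_rot"],s["width"]); cv2.imwrite("pics/w4.png",p["color"])
for d in bot.landmark_of("lid_mid",p)[:3]: print(d,proj(p,d["at"]).round())
for d in bot.silhouettes("lid_mid",p)[:3]: rect(p,d["pixels"],.01,"lid %.2f"%d["score"])
t=bot.camera("top")
for d in bot.landmark_of("tray_mid",t)+bot.landmark_of("lid_mid",t): print("top",d)
for d in bot.silhouettes("tray_mid",t)[:2]: rect(t,d["pixels"],.08,"tray %.2f"%d["score"])
cv2.imwrite("pics/top4.png",cv2.resize(t["color"][200:300,300:410],None,fx=5,fy=5,interpolation=cv2.INTER_CUBIC))
E
```

```text
t: 9.53
eef_pos: [0.5343, -0.1488, 0.0619]
tool_rot: [-3.141, -0.0, 1.348]
force: [0.7, 0.8, -0.2]
width: 0.0839
finger_force: 0.0
t: 9.95
eef_pos: [0.5399, -0.1512, 0.1715]
tool_rot: [3.126, 0.003, 1.349]
force: [2.3, -0.4, 1.7]
width: 0.085
finger_force: 0.0
t: 10.28
eef_pos: [0.5684, -0.0871, 0.1939]
tool_rot: [3.138, -0.002, 1.352]
force: [-0.8, 0.7, -0.8]
width: 0.0844
finger_force: 0.0
t: 10.78
eef_pos: [0.5978, -0.002, 0.192]
tool_rot: [-3.141, 0.001, 1.348]
force: [0.4, 0.3, -0.6]
width: 0.0845
finger_force: 0.0
10.7833 [ 0.59782838 -0.00199555  0.19204452] [-3.14103269e+00  8.81677049e-04  1.34775172e+00] 0.08454129801304011
{'at': [0.6626, 0.0955, 0.021], 'score': 0.56} [319.  74.]
lid 0.93 [664.9  95.8] [52.6 52.3] yaw90 32.2 circ ((664.8428955078125, 95.50215911865234), 26.751354217529297)
top {'at': [0.6663, 0.0951, 0.0211], 'score': 0.42}
tray 0.70 [ 531.5 -155.6] [47.1 61.3] yaw90 78.4 circ ((532.22998046875, -154.58335876464844), 35.893150329589844)
```

View pics/w4.png

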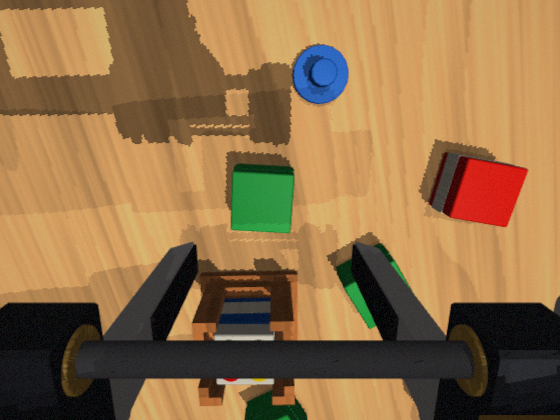

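View pics/top4.png

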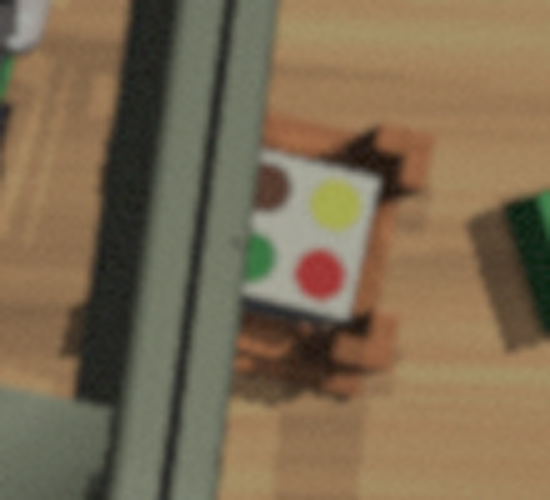

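The top crop shows the tray sitting in the holder, square and wells up. The blue lid is at (320,73) in the wrist view, which gives (0.665, 0.0955) with a 53 mm diameter. Going to it.

```bash
python3 -m crank '[[0.25,0.4,0,0,0,0],[0.5,0.8,0,0,0,0],[0.67,0.975,0,0,0,0],[0.67,0.975,0,0,0,0],[0.67,0.975,0,0,0,0],[0.67,0.975,0,0,0,0]]'
python3 -m crank '[[0,0,-0.4,0,0,0],[0,0,-0.8,0,0,0],[0,0,-1,0,0,0],[0,0,-1,0,0,0],[0,0,-1,0,0,0],[0,0,-1,0,0,0],[0,0,-1,0,0,0]]'
python3 - <<'E'
from h import *
s,p=wrist(); print(s["eef_pos"])
for d in bot.silhouettes("lid_mid",p)[:3]: rect(p,d["pixels"],.01,"lid %.2f"%d["score"])
E
```

```text
t: 11.63
eef_pos: [0.6649, 0.0962, 0.1917]
tool_rot: [-3.141, 0.001, 1.349]
force: [-0.4, 0.3, 1.0]
width: 0.0844
finger_force: 0.0
t: 12.22
eef_pos: [0.6676, 0.0961, 0.0956]
tool_rot: [3.136, -0.001, 1.348]
force: [1.1, -0.7, -0.5]
width: 0.0849
finger_force: 0.0
[0.66757885 0.09611428 0.09560858]
lid 0.63 [665.4  96.7] [53.4 53.9] yaw90 15.3 circ ((665.2890014648438, 96.5564956665039), 27.552953720092773)
```

```bash
python3 -m crank '[[0,0,-0.2,0,0,0],[0,0,-0.4,0,0,0],[0,0,-0.55,0,0,0],[0,0,-0.7,0,0,0],[0,0,-0.78,0,0,0],[0,0,-0.78,0,0,0],[0,0,-0.78,0,0,0],[0,0,-0.78,0,0,0]]'
```

```text
t: 12.98
eef_pos: [0.6664, 0.0967, 0.0151]
tool_rot: [3.14, -0.0, 1.349]
force: [0.6, 0.0, -0.8]
width: 0.0848
finger_force: 0.0
```

```bash
python3 -m crank '[[-0.01,0,0,0,0,0],[-0.01,0,0,0,0,0],[-0.01,0,0,0,0,0],[-0.01,0,0,0,0,0],[-0.01,0,0,0,0,0],[-0.01,0,0,0,0,0],[-0.01,0,0,0,0,0],[-0.01,0,0,0,0,0],[-0.01,0,0,0,0,0],[-0.01,0,0,0,0,0]]' 10
python3 -m crank '[[0,0,0,0,0,0],[0,0,0,0,0,0]]'
```

```text
t: 13.82
eef_pos: [0.6644, 0.0967, 0.0141]
tool_rot: [3.142, 0.0, 1.349]
force: [0.3, -0.2, -0.3]
width: 0.023
finger_force: 30.0
t: 13.98
eef_pos: [0.6644, 0.0967, 0.0141]
tool_rot: [3.142, 0.0, 1.349]
force: [0.7, -1.2, 0.3]
width: 0.0233
finger_force: 30.0
```

```bash
python3 -m crank '[[0,0,0.1,0,0,0],[0,0,0.4,0,0,0],[0,0,0.8,0,0,0],[0,0,1,0,0,0]]'
python3 -m crank '[[0,0,0.4,0,0,0],[-0.2,-0.4,0.8,0,0,0],[-0.38,-0.8,0.8,0,0,0],[-0.38,-0.86,0.8,0,0,0]]'
python3 -m crank '[[-0.19,-0.4,0,0,0,0],[-0.38,-0.8,0,0,0,0],[-0.38,-0.86,0,0,0,0]]'
python3 -m crank '[[-0.19,-0.4,0,0,0,0],[-0.38,-0.8,0,0,0,0],[-0.38,-0.86,0,0,0,0]]'
python3 -m crank '[[-0.19,-0.4,0,0,0,0],[-0.38,-0.8,0,0,0,0],[-0.38,-0.86,0,0,0,0],[-0.38,-0.86,0,0,0,0],[-0.38,-0.86,0,0,0,0],[-0.38,-0.86,0,0,0,0]]'
python3 - <<'E'
from h import *
s,p=wrist(); c=p["color"]; print(s["t"],s["eef_pos"],s["tool_rot"],s["width"])
for d in bot.landmark_of("tray_mid",p)[:2]: print(d)
for d in bot.silhouettes("tray_mid",p)[:2]: rect(p,d["pixels"],.08,"tray %.2f"%d["score"])
for d in bot.silhouettes("lid_mid",p)[:2]: rect(p,d["pixels"],s["eef_pos"][2]-.004,"lid %.2f"%d["score"])
cv2.imwrite("pics/w5.png",c)
E
```

```text
t: 14.32
eef_pos: [0.6665, 0.0968, 0.1192]
tool_rot: [3.136, -0.001, 1.349]
force: [1.8, -0.1, 0.2]
width: 0.0233
finger_force: 30.0
t: 14.65
eef_pos: [0.6271, 0.0083, 0.1991]
tool_rot: [3.135, 0.001, 1.349]
force: [-0.3, 0.2, -0.9]
width: 0.0233
finger_force: 30.0
t: 14.9
eef_pos: [0.5859, -0.0798, 0.1951]
tool_rot: [-3.141, 0.003, 1.345]
force: [-0.2, -0.3, -0.5]
width: 0.0234
finger_force: 30.0
t: 15.15
eef_pos: [0.5481, -0.1655, 0.1948]
tool_rot: [-3.141, 0.003, 1.345]
force: [0.1, 0.9, -0.6]
width: 0.0236
finger_force: 30.0
t: 15.65
eef_pos: [0.513, -0.2459, 0.1942]
tool_rot: [3.142, -0.001, 1.35]
force: [0.2, -0.0, -1.0]
width: 0.0234
finger_force: 30.0
15.65 [ 0.51304974 -0.24586352  0.19422158] [ 3.14150749e+00 -1.07419505e-03  1.34966671e+00] 0.023399732333231702
{'at': [0.5326, -0.1516, 0.0687], 'score': 0.58}
tray 0.96 [ 533.9 -149.6] [57.1 57.5] yaw90 77.3 circ ((534.4223022460938, -149.4974365234375), 38.82331466674805)
lid 0.63 [ 511.1 -244.2] [55.  48.6] yaw90 51.9 circ ((513.0938720703125, -245.52574157714844), 27.902545928955078)
```

View pics/w5.png

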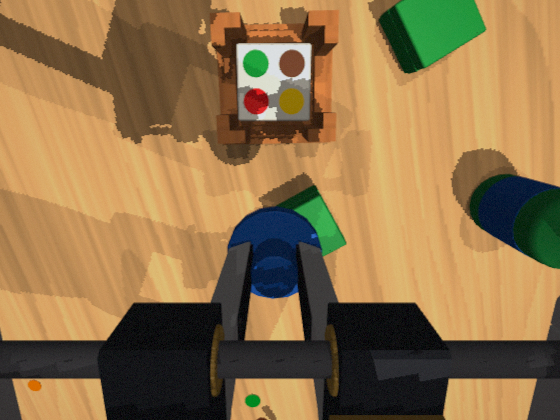

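The tray is square and centred in the holder at (275,82), and the lid hangs level at (274,250). Moving over and lowering.

```bash
python3 -m crank '[[0.11,0.4,0,0,0,0],[0.215,0.8,0,0,0,0],[0.215,0.99,0,0,0,0],[0.215,0.99,0,0,0,0],[0.215,0.99,0,0,0,0],[0.215,0.99,0,0,0,0]]'
python3 -m crank '[[0,0,-0.25,0,0,0],[0,0,-0.5,0,0,0],[0,0,-0.65,0,0,0],[0,0,-0.75,0,0,0],[0,0,-0.82,0,0,0],[0,0,-0.87,0,0,0],[0,0,-0.87,0,0,0],[0,0,-0.87,0,0,0],[0,0,-0.87,0,0,0]]'
```

```text
t: 16.35
eef_pos: [0.5341, -0.1485, 0.1943]
tool_rot: [3.141, 0.001, 1.349]
force: [-0.4, -0.7, -0.2]
width: 0.0234
finger_force: 30.0
t: 17.1
eef_pos: [0.5348, -0.1488, 0.1083]
tool_rot: [3.139, 0.001, 1.348]
force: [-0.1, 0.3, -1.2]
width: 0.0233
finger_force: 30.0
```

```bash
python3 -m crank '[[0,0,-0.03,0,0,0],[0,0,-0.06,0,0,0],[0,0,-0.09,0,0,0],[0,0,-0.11,0,0,0],[0,0,-0.12,0,0,0],[0,0,-0.12,0,0,0],[0,0,-0.12,0,0,0],[0,0,-0.12,0,0,0]]'
```

```text
t: 17.77
eef_pos: [0.534, -0.1483, 0.0952]
tool_rot: [3.141, 0.0, 1.349]
force: [0.4, 0.4, -0.8]
width: 0.0236
finger_force: 30.0
```

```bash
python3 -m crank '[[0,0,-0.005,0,0,0],[0,0,-0.01,0,0,0],[0,0,-0.01,0,0,0],[0,0,-0.01,0,0,0]]'
```

```text
t: 18.1
eef_pos: [0.5339, -0.1483, 0.0942]
tool_rot: [-3.142, -0.0, 1.349]
force: [0.4, -0.1, -0.8]
width: 0.0234
finger_force: 30.0
```

```bash
python3 -m crank '[[0,0,-0.004,0,0,0],[0,0,-0.008,0,0,0],[0,0,-0.008,0,0,0],[0,0,-0.008,0,0,0]]'
```

```text
t: 18.43
eef_pos: [0.5339, -0.1484, 0.094]
tool_rot: [3.141, 0.0, 1.349]
force: [-3.1, 0.5, 4.6]
width: 0.0237
finger_force: 30.0
```

Contact at about 5 N. Opening, then backing up and clear to look.

```bash
python3 -m crank '[[0,0,0,0,0,0],[0,0,0,0,0,0],[0,0,0,0,0,0],[0,0,0,0,0,0],[0,0,0,0,0,0]]' 70
python3 -m crank '[[0,0,0.1,0,0,0],[0,0,0.3,0,0,0],[0,0,0.6,0,0,0],[0,0,1,0,0,0],[0,0,1,0,0,0]]'
python3 -m crank '[[-0.11,-0.4,0,0,0,0],[-0.22,-0.8,0,0,0,0],[-0.22,-0.97,0,0,0,0],[-0.22,-0.97,0,0,0,0],[-0.22,-0.97,0,0,0,0],[-0.22,-0.97,0,0,0,0],[-0.22,-0.97,0,0,0,0]]'
python3 - <<'E'
from h import *
s,p=wrist(); c=p["color"]; print(s["t"],s["eef_pos"])
for d in bot.silhouettes("lid_mid",p)[:2]: rect(p,d["pixels"],.09,"lid %.2f"%d["score"])
q=bot.camera("scene")
a=cv2.resize(c[0:170,170:390],(388,300)); b=cv2.resize(q["color"][150:250,160:289],(388,300),interpolation=cv2.INTER_CUBIC)
cv2.imwrite("pics/fin.png",np.hstack([a,b]))
E
```

```text
t: 18.85
eef_pos: [0.5338, -0.1483, 0.093]
tool_rot: [-3.141, -0.0, 1.349]
force: [-0.4, -0.0, -0.6]
width: 0.0533
finger_force: 0.0
t: 19.27
eef_pos: [0.5391, -0.1505, 0.2028]
tool_rot: [3.126, 0.003, 1.349]
force: [1.4, -0.2, 1.6]
width: 0.0659
finger_force: 0.0
t: 19.85
eef_pos: [0.5121, -0.244, 0.1934]
tool_rot: [-3.141, -0.001, 1.35]
force: [-0.5, 0.0, -0.6]
width: 0.066
finger_force: 0.0
19.85 [ 0.51208001 -0.24403054  0.19341412]
lid 0.82 [ 533.5 -149. ] [52.9 53.1] yaw90 77.3 circ ((533.7097778320312, -149.0355987548828), 26.956623077392578)
```

View pics/fin.png

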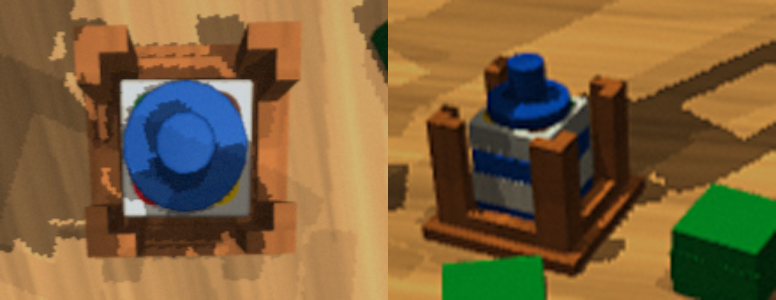

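The blue lid sits flat and centred on the tray between the posts, knob up, and the arm is clear.

```bash
python3 -c "from plant import bot; print(bot.hand_in())"
```

```text
the job is handed in; nothing more can be done
None
```

The job is handed in: the tray is stacked square on the tub and the blue lid is centred on top with its knob up. Both were set down with about 5 N of contact, and the last arm move ended at about 20 s of the 58 s limit.

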